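# Cover the wax tin, then present the waxed ball knob on its tray

## Robot

A 6-joint arm with a two-finger parallel gripper is mounted at the origin on the work surface. World frame = base frame: x ahead of the robot, y to its left, z up, the work surface at z = 0. Lengths are in mm, angles in rad, forces in N, time in s.
With the tool pointing down it reaches from about 300 to 775 mm from the base axis. Payload 14.6 kg.
Tool frame: the origin (TCP) lies between the finger pads; the fingertips stand 19 mm ahead of it and the grasp point (between the pads) is the TCP (manip.tcp_to_tips is the distance from the TCP to the fingertips, in mm); x points along the fingers, z is the direction in which the jaws open and shut, and the axes are right-handed (so a half turn about x gives the same grasp; the last joint's range is limited). The gripper opens to 94 mm and grips with 3 to 60 N. Pads are 16 mm wide; open, the fingers measure 119 mm over their backs; the gripper's body (75 mm by 177 mm) begins 78 mm behind the grasp point.
Start: joints at [1.054, 0.3, 1.521, -0, 1.321, -0.067], TCP at [239.128, 495.285, 224.446] pointing down, gripper open.
Joint ranges: [-3.03, 3.03], [-0.79, 2.21], [0.23, 2.52], [-1.04, 4.18], [0, 3.07], [-2.55, 2.55]. Speed limits (rad/s): [2.22, 2.22, 2.57, 3.14, 3.14, 3.14].

## Interface

Orientations are given as [roll, pitch, yaw] about the fixed x, y, z axes, in that order (R = Rz(yaw) Ry(pitch) Rx(roll)).
In Python, from cell import manip gives the robot as it stands.
- The arm moves only by the tool jog_arm, never from a script. Its argument "moves" is a list that holds one entry, the list of rows, each a list of 6 numbers: the shift along the world's x, y, z in mm, then the turn, a rotation vector about the world's x, y, z in degrees. In form: [[[dx, dy, dz, wx, wy, wz], ...]]. A call has 1 to 5 rows; each row shifts and turns the pose as measured when the row begins; what a row does not reach is not made up. A row lasts 1/10 s, in which the tool goes at most 50 mm and 8.59 degrees, less where a joint would pass 70% of its speed; a pose out of reach is approached as far as the arm can. A call is refused whole if a number of a shift passes 50 or a number of a turn 8.59, either way. A call with a gripper value outside its range is refused whole. "gripper" is the opening, from -1 (shut) to 1 (fully open), set as the call begins (left out, the last holds). The fingers move at their own pace and stop on an object; "squeeze" is the grip in N (left out, the last holds). Time passes only in rows, so rows that do not move let the fingers close. It gives the time, the measured TCP pose, the force and the opening at its end, in the units of the state.
- manip.read_state(): the state, without advancing time (a new reading comes with each control period).
- manip.camera(name): name is "scene" or "top"; returns (picture, depth): 384x512x3 uint8, blue, green, red; 384x512 float32, mm along the optical axis (not along the pixel's ray), 0 where there is no reading.
- manip.camera_params(name): a dict with "fx", "fy", "cx", "cy" (pixels), "rvec" (rotation vector, rad) and "tvec" (3), from world to camera coordinates, as OpenCV has them. Camera axes: x right, y down, z forward; pixel columns grow to the right and rows downward; lengths in mm; the calibration is good to about 2 mm. A picture is of the moment at which its call begins. camera_params takes no time and is no camera call.
- manip.sign_off(): hands the job in, once; it reports no verdict.
The state is a dict: "clock": time; "joints": joint angles; "qd": joint speeds; "effort": joint torques, N m; "eef_pos": TCP position; "eef_rot": TCP orientation; "wrist_force": force on the tool from outside, world axes, zero at the start; "moment": the same for the moment, N m; "finger_gap": finger opening in mm.
Only numpy, scipy, OpenCV 4.12 (cv2) and the standard library are available. Lean on these libraries where they do the work, as an engineer would, in place of code of your own. Each camera call takes 0.05 s, during which the arm holds its last target. There are 200 camera calls.

## Task

The red ball knob has just been waxed: set the blue lid squarely on the wax tin so that it sits fully home and level (do not drop it on), and let go of it. Then lift the dark wooden tray by its grip with the ball riding loose in its pocket, carry it over to the oak board and finish while still holding it, level and still, centred about 10 cm above the leaf inlay. The ball must never leave its pocket and the wet ball must not be touched; leave the pencil, pliers, hex key and offcut where they lie.

Things in the scene. Friction and masses are not known exactly. Their poses are not given: they have to be found in the camera images.
- lid: round blue lid lying upright on the bench, 80 g: a disc 92 mm across and 4 mm thick whose underside is 6 mm above the origin; below it a steel plug 6 mm deep, 72 mm across tapering to 64 mm at the foot; on top a black upright cylindrical knob, 24 mm across, from 10 to 44 mm above the origin. Origin: centre of the plug's underside, z up; round, so its yaw is of no matter. Seated on the tin its origin is 6 mm below the rim.
- tin: open loose steel wax tin with a blue band, amber wax inside, 0.4 kg, 84 mm outside and 77 mm inside diameter, 60 mm high; the wax stands 30 mm high, clear of the lid's plug. Origin: centre of its underside, z up.
- tin_rim (a point): centre of the tin's open mouth, at rim height (60 mm above its origin), axes as the tin's.
- tray: dark wooden tray lying flat on the bench, 190 mm (its x) by 90 mm (its y), 14 mm thick, about 0.14 to 0.28 kg; in its middle a pale upright grip block 44 mm long (along x), 20 mm wide (along y), from 14 to 50 mm above the origin; a round pocket 23 mm across and 2.5 mm deep on either side, 62 mm from the middle along x. Origin: centre of its underside, z up. Weight nearly balanced about the grip.
- pocket (a point): centre of the floor of the pocket at the tray's -x end, where the ball lies (tray frame: -62, 0, 11.5 mm); axes as the tray's.
- ball: red wooden ball, 32 mm diameter, about 15 g, resting loose in the pocket at the tray's -x end; it can shift about 3 mm in it and rolls out if the tray tips more than about 30 degrees or is jerked as hard. Its origin lies on its skin and turns as it rolls: use ball_center.
- ball_center (a point): centre of the red ball, 16 mm above the pocket's floor when it lies in it.
- board: oak board fixed to the bench, 240 mm (its x) by 130 mm (its y), 18 mm thick, with a dark green leaf inlay about 80 mm across in its middle. Origin: centre of its underside, z up.
- leaf (a point): centre of the leaf inlay, a small brass dot on the board's top face, 18 mm above the bench; axes as the board's.
- pencil: green pencil lying on the bench, 165 mm along its x, 8 mm thick; origin at the centre of its underside. Leave alone.
- pliers: steel locking pliers lying flat, about 195 mm along x by 42 mm by 16 mm high; origin under the middle. Leave alone.
- hexkey: dark L-shaped hex key lying flat, 100 mm along x with a 30 mm bend, 8 mm thick; origin at the middle of the long leg. Leave alone.
- offcut: pale wooden offcut lying flat, 90 by 45 by 20 mm; origin: centre of its underside. Leave alone.
There are look-alikes about, which are no part of the job. There is more than one size of the lid; the job needs the larger. What is shaped like the tray but yellow is not meant.

How it is judged (in metres and radians):
On the way, in this order (a step that is already met when the one before it is completed fails the run):
1. the lid sits fully home and level on the tin, let go (horizontal distance between lid and tin_rim below 0.005 m and z of lid in the frame of tin_rim between -0.009 and -0.003 m and angle between each of lid, tin's own z axis and vertical below 0.06 rad and contact force between the fingers and lid below 0.1 N), for 0.3 s.
2. the tray is lifted clear of the bench by the gripper with the ball in its pocket (height (world z) of tray above 0.04 m and contact force between the fingers and tray above 1 N and distance between ball_center and pocket below 0.02 m), for 0.2 s.
At the end, for the whole second after the job is handed in: Lid on the upright tin: within 5 mm, 0.06 rad, 3 to 9 mm below the rim, released. Tray gripped, still, level within 0.1 rad, centre within 35 mm of the leaf in plan, underside 60 to 150 mm over the board, carried by nothing else; ball centre within 20 mm of the pocket's floor point (all of step 1 and height (world z) of tin below 0.005 m and distance between ball_center and pocket below 0.02 m and angle between tray's own z axis and vertical below 0.1 rad and horizontal distance between tray and leaf below 0.035 m and z of tray in the frame of leaf between 0.06 and 0.15 m and contact force between the fingers and tray above 1 N and contact force between tray and board below 0.1 N and contact force between tray and tin below 0.1 N and linear speed of tray below 0.03 m/s and angular speed of tray below 0.2 rad/s); the arm keeps its last pose, push and grip.
It fails at once if the ball leaves its pocket (distance between ball_center and pocket above 0.02 m).
It fails at once if the robot touches the wet ball (contact force between any of the fingers, the arm and ball above 0.2 N).
It fails at once if the lid is dropped onto the tin from more than 15 mm (horizontal distance between lid and tin_rim below 0.03 m and z of lid in the frame of tin_rim above 0.01 m and contact force between the fingers and lid below 0.05 N and contact force between lid and tin below 0.05 N).
It fails at once if a bystander (pencil, pliers, hex key, offcut) is moved more than 30 mm (distance of any of pencil, pliers, hexkey, offcut from where it was at the start of the episode above 0.03 m).
It also fails if it takes over 67 s, if anything falls off the work surface, if the arm or the gripper's body presses on something with over 40 N, if the wrist force passes 120 N, or if a joint passes its speed limit or range.

## Working session

There is one attempt and no reset: what is moved stays moved. The work goes in short steps, Python scripts to look and compute and a tool call to move; the robot and the scene stay as the last step left them, time stands still between calls to the robot, and variables do not carry over. Pictures are saved under pics/ and viewed, about 8 in all and at most 12, crops included, and the job is handed in when it is done.

Besides the shell and the picture viewer there is one more tool, called in YAML: its name, and indented under it one key for each argument. jog_arm: Moves the arm, as the interface text tells. Its arguments: {"type":"object","properties":{"moves":{"type":"array","items":{"type":"array","items":{"type":"array","items":{"type":"number"}}}},"gripper":{"type":"number"},"squeeze":{"type":"number"}},"required":["moves"]}

```bash
mkdir -p pics; cat > h.py <<'E'
import numpy as np, cv2
from cell import manip
def cam(n):
    p=manip.camera_params(n); R=cv2.Rodrigues(np.array(p['rvec'],float))[0]; return p,R,np.array(p['tvec'],float).ravel()
def world(n,depth):
    p,R,t=cam(n); v,u=np.mgrid[:384,:512]
    P=np.stack([(u-p['cx'])/p['fx']*depth,(v-p['cy'])/p['fy']*depth,depth],-1)
    return (P-t)@R
def onz(n,u,v,z):
    p,R,t=cam(n); d=R.T@np.array([(u-p['cx'])/p['fx'],(v-p['cy'])/p['fy'],1]); c=-R.T@t
    return c+d*(z-c[2])/d[2]
E
python3 - <<'E'
from h import *
for n in('scene','top'):
    i,d=manip.camera(n); cv2.imwrite(f'pics/{n}0.png',i); np.save(f'{n}0.npy',d)
    p,R,t=cam(n); print(n,-R.T@t,R[2])
    cv2.imwrite(f'pics/{n}0b.png',cv2.resize(i,(800,600),interpolation=cv2.INTER_CUBIC))
print(manip.read_state(), manip.tcp_to_tips)
E
```

```text
scene [1175.80951023 -388.56561341  713.71439627] [-0.63742664  0.39856301 -0.65942005]
top [473.35835312   8.51837754 934.85801138] [ 0.08074143  0.02071107 -0.99651988]
{'clock': 0.1, 'joints': array([ 1.05438986e+00,  3.00389793e-01,  1.52152511e+00, -2.78041116e-05,
        1.32069868e+00, -6.66257115e-02]), 'qd': array([ 0.00030032, -0.00034548, -0.002583  ,  0.0005576 , -0.00079912,
       -0.00265792]), 'effort': array([ 6.63605751e-04, -5.32648587e+01, -3.53281045e+01,  7.08840997e-02,
        2.34844390e-02, -2.77485282e-05]), 'eef_pos': array([239.0355525 , 495.09705508, 223.95459658]), 'eef_rot': array([ 3.10134078,  1.56977504, -2.06082206]), 'wrist_force': array([-0.35930803,  0.57146355, -0.46294947]), 'moment': array([-0.00116705,  0.04172955,  0.02151764]), 'finger_gap': 93.91223316518744} 19.0
```

View pics/top0b.png

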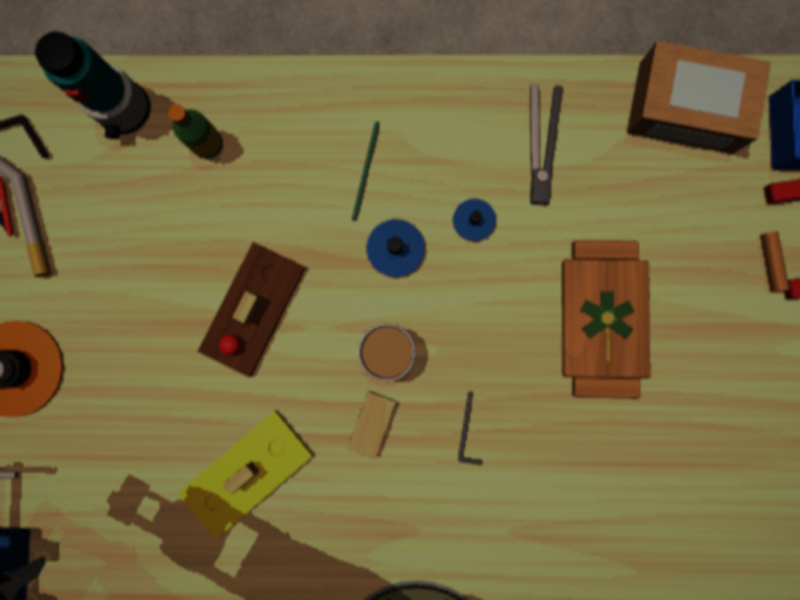

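View pics/scene0b.png

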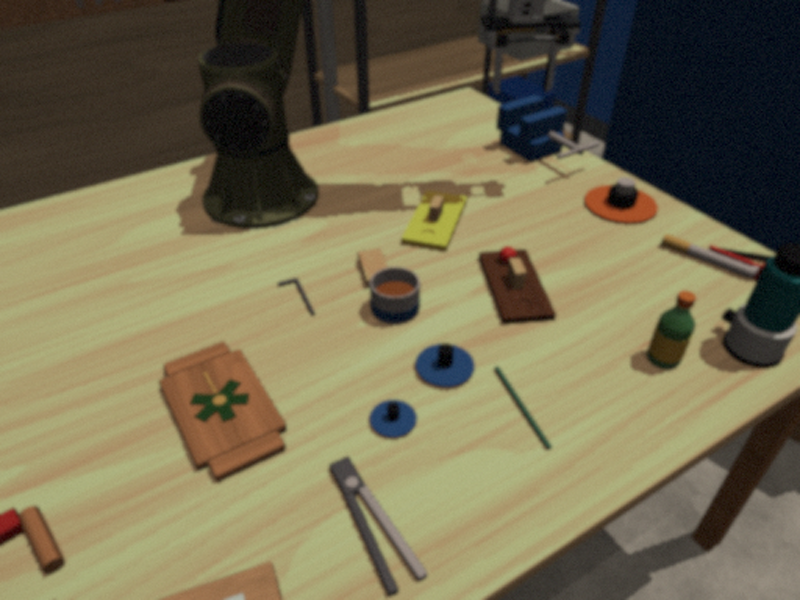

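The top view (800x600) shows two blue lids: a large one at (396,248) and a small one at (475,220). The dark tray is at (253,308) with the ball at (230,345), the tin at (387,352), and the leaf at (608,318). The yellow tray at (247,475) is a look-alike. I'll measure these and confirm with a crop.

```bash
python3 - <<'E'
from h import *
i=cv2.imread('pics/top0.png'); d=np.load('top0.npy'); W=world('top',d)
hsv=cv2.cvtColor(i,cv2.COLOR_BGR2HSV)
s=0.64
def P(u,v,z): return np.round(onz('top',u*s,v*s,z),1)
blue=cv2.inRange(hsv,(100,120,40),(125,255,255))
n,l,st,c=cv2.connectedComponentsWithStats(blue)
for k in range(1,n):
    if st[k][4]>150:
        cs,_=cv2.findContours((l==k).astype(np.uint8),0,1); (x,y),r=cv2.minEnclosingCircle(cs[0])
        print('blue',c[k]/s,(x/s,y/s),onz('top',x,y,10),'diam',2*r*(np.linalg.norm(onz('top',x+1,y,10)-onz('top',x,y,10))))
        # knob pts
m=W[...,2]
def blob(u,v,r,zl,zh):
    v0,u0=int(v*s),int(u*s); w=W[v0-r:v0+r,u0-r:u0+r].reshape(-1,3); w=w[(w[:,2]>zl)&(w[:,2]<zh)]
    return len(w),w.mean(0).round(1),((w.max(0)+w.min(0))/2).round(1),np.ptp(w,axis=0).round(1)
print('knob',blob(396,248,15,34,60)); print('lid',blob(396,248,25,5,60))
print('tin rim',blob(387,352,30,50,70)); print('tin',blob(387,352,30,25,70))
print('grip',blob(247,308,14,38,56)); print('ball',blob(230,345,12,30,60))
print('board',blob(606,318,60,10,30)); print('leaf',P(608,318,18))
print('bench z',np.median(m[230:245,150:200]), 'tray z',[W[int(v*s),int(u*s)] for u,v in((265,272),(230,320),(285,275))])
c=[P(*q,14) for q in((253,242),(307,267),(250,376),(198,351))]; print(c,np.mean(c,0))
x=(c[0]+c[1]-c[2]-c[3])/2; print('yaw',np.degrees(np.arctan2(x[1],x[0])),np.linalg.norm(x))
for nm,u,v in(('ball',230,345),('hexkey',465,460),('offcut',374,424),('pencil',365,170)): print(nm,P(u,v,27 if nm=='ball' else 8))
a=i[140:260,110:320]; cv2.imwrite('pics/crop1.png',cv2.resize(a,None,fx=3.6,fy=3.6,interpolation=cv2.INTER_CUBIC))
E
```

```text
blue [795.05328341 120.02448157] (795.3125, 119.53125) [ 837.77239778 -584.6986953    10.        ] diam 118.19315037812922
blue [473.84136653 219.37897246] (474.0373134613037, 219.09778118133545) [677.9006504  -84.82628809  10.        ] diam 62.89330699946427
blue [395.06325633 247.69320682] (395.1091527938843, 247.4208116531372) [632.6925072   37.50167829  10.        ] diam 87.12588410881291
knob (83, array([631.2,  37.9,  43.5]), array([631.3,  37.4,  41.8]), array([21.6, 21.2, 15.1]))
lid (1111, array([631.7,  38.3,  12.5]), array([641.3,  46.3,  27.2]), array([109. , 105.8,  44.3]))
tin rim (185, array([470. ,  49.1,  59.1]), array([469.5,  47.8,  56.9]), array([81.7, 81.8, 13.4]))
tin (1061, array([470.3,  48.9,  35.2]), array([469.5,  47.8,  44.5]), array([81.7, 81.8, 38.2]))
grip (181, array([534.8, 258.3,  49.1]), array([535.5, 258.8,  46.6]), array([44.4, 33. , 16.5]))
ball (137, array([479.1, 284.3,  38.2]), array([478.7, 286.2,  37.6]), array([28.3, 29. , 14.8]))
board (5259, array([ 524. , -282.5,   17.7]), array([ 525.5, -283.5,   17.4]), array([239.2, 132.2,  14.7]))
leaf [ 525.1 -286.3   18. ]
bench z 0.47167415745046753 tray z [array([592.88882516, 240.51759008,  11.67037541]), array([519.48766835, 290.81100726,  14.97858413]), array([588.29099363, 208.8732603 ,  11.07313089])]
[array([639.3, 258.5,  14. ]), array([600.6, 173.4,  14. ]), array([432.3, 257.1,  14. ]), array([469.6, 338.4,  14. ])] [535.45 256.85  14.  ]
yaw -25.828080842636012 187.75579884520218
ball [479.1 285.4  27. ]
hexkey [309.4 -71.2   8. ]
offcut [361.4  67.    8. ]
pencil [756.   86.2   8. ]
```

View pics/crop1.png

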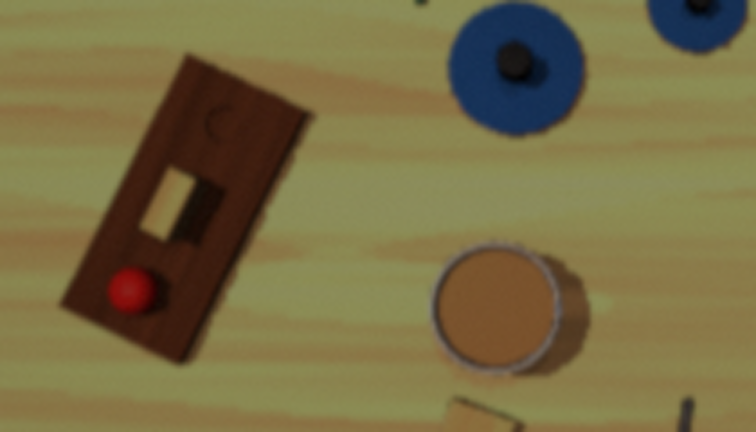

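The larger lid is at (395,247), measuring about 90 mm against 63 mm for the other. It lies at (632,37.7), the tin at (470,48.5) and the tray at (535,257) with yaw -26°. The jaws already open along the tray's y axis (64°), so I'll keep this orientation. Next I move above the lid.

jog_arm:
  moves:
    - [[40,-46,0,0,0,0],[40,-46,0,0,0,0],[40,-46,0,0,0,0],[40,-46,0,0,0,0],[40,-46,0,0,0,0]]
  gripper: 1

```text
clock: 0.6
eef_pos: [402.7, 303.8, 222.5]
eef_rot: [2.739, 1.567, -2.414]
wrist_force: [1.1, 0.2, -0.0]
finger_gap: 94.1
```

jog_arm:
  moves:
    - [[40,-46,0,0,0,0],[40,-46,0,0,0,0],[40,-46,0,0,0,0],[40,-46,0,0,0,0],[0,0,0,0,0,0]]

```text
clock: 1.1
eef_pos: [535.1, 147.6, 221.4]
eef_rot: [2.676, 1.565, -2.481]
wrist_force: [-0.4, -0.4, -0.6]
finger_gap: 93.9
```

jog_arm:
  moves:
    - [[40,-45,-20,0,0,0],[40,-45,-20,0,0,0],[18,-20,-20,0,0,0],[0,0,-20,0,0,0],[0,0,0,0,0,0]]

```text
clock: 1.6
eef_pos: [615.9, 55.8, 146.7]
eef_rot: [2.417, 1.564, -2.741]
wrist_force: [-0.2, 0.2, 0.7]
finger_gap: 94.2
```

```bash
python3 - <<'E'
from h import *
from scipy.spatial.transform import Rotation as Ro
s=manip.read_state(); R=Ro.from_euler('xyz',s['eef_rot']).as_matrix()
print(s['eef_pos'],R.round(4),s['joints'])
E
```

```text
[615.9231432   55.82437771 146.73160705] [[-0.0064 -0.9023  0.4311]
 [-0.0027  0.4311  0.9023]
 [-1.      0.0046 -0.0052]] [ 0.03218456  0.52316121  1.39378231 -0.00263147  1.23108685 -1.09198683]
```

jog_arm:
  moves:
    - [[16,-18,-20,0.15,-0.37,0],[0,0,-30,0,0,0],[0,0,-25,0,0,0],[0,0,-15,0,0,0],[0,0,0,0,0,0]]

```text
clock: 2.1
eef_pos: [632.6, 41.1, 58.8]
eef_rot: [-1.013, 1.566, 0.116]
wrist_force: [0.3, -0.2, -0.5]
finger_gap: 94.3
```

jog_arm:
  moves:
    - [[-0.5,-3,-10,0,0,0],[0,0,-10,0,0,0],[0,0,-5,0,0,0],[0,0,0,0,0,0],[0,0,0,0,0,0]]

```text
clock: 2.6
eef_pos: [633.5, 38.9, 36.1]
eef_rot: [-1.069, 1.561, 0.061]
wrist_force: [-0.5, -0.5, -0.2]
finger_gap: 93.8
```

```bash
python3 - <<'E'
from h import *
from scipy.spatial.transform import Rotation as Ro
s=manip.read_state(); R=Ro.from_euler('xyz',s['eef_rot']).as_matrix()
print(s['eef_pos'],R.round(4))
i,d=manip.camera('scene'); cv2.imwrite('pics/s1.png',cv2.resize(i[170:300,180:370],None,fx=4,fy=4,interpolation=cv2.INTER_CUBIC))
E
```

```text
[633.53361768  38.89659571  36.13109189] [[ 9.500e-03 -9.043e-01  4.267e-01]
 [ 6.000e-04  4.267e-01  9.044e-01]
 [-1.000e+00 -8.300e-03  4.600e-03]]
```

View pics/s1.png

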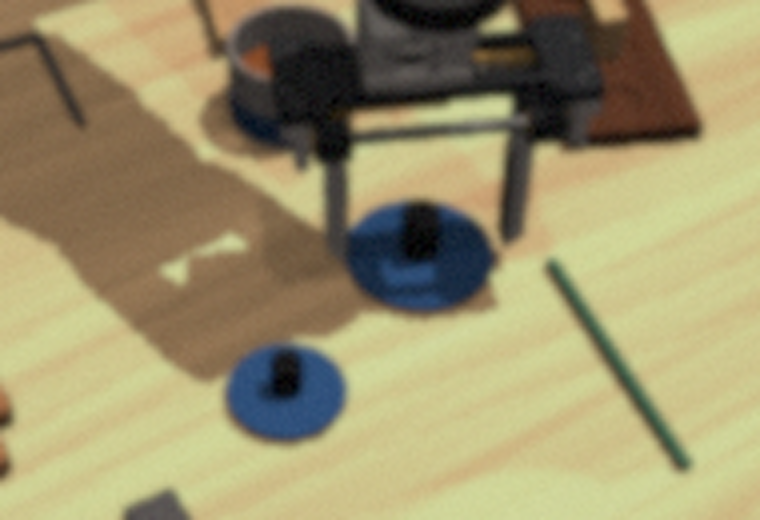

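The open jaws straddle the large lid's knob (crop ~(420,225)), so I close on it.

jog_arm:
  moves:
    - [[-1,-1,-3,0,0.4,0],[0,0,0,0,0,0],[0,0,0,0,0,0],[0,0,0,0,0,0],[0,0,0,0,0,0]]
  gripper: -1
  squeeze: 20

```text
clock: 3.15
eef_pos: [632.9, 37.8, 33.8]
eef_rot: [-0.947, 1.568, 0.183]
wrist_force: [0.2, 0.6, -0.3]
finger_gap: 57.4
```

jog_arm:
  moves:
    - [[0,0,0,0,0,0],[0,0,0,0,0,0],[0,0,0,0,0,0],[0,0,0,0,0,0],[0,0,0,0,0,0]]

```text
clock: 3.65
eef_pos: [632.9, 37.8, 34.0]
eef_rot: [-0.965, 1.567, 0.165]
wrist_force: [0.4, -0.7, 0.3]
finger_gap: 23.3
```

jog_arm:
  moves:
    - [[0,0,0,0,0,0],[0,0,15,0,0,0],[0,0,30,0,0,0],[0,0,35,0,0,0],[0,0,20,0,0,0]]

```text
clock: 4.15
eef_pos: [630.9, 37.8, 136.8]
eef_rot: [1.785, 1.568, 2.915]
wrist_force: [0.3, -0.6, -0.4]
finger_gap: 23.5
```

jog_arm:
  moves:
    - [[-20,1,0,0,0,0],[-35,2.5,0,0,0,0],[-40,2.5,0,0,0,0],[-35,2,0,0,0,0],[-20,2,0,0,0,0]]

```text
clock: 4.65
eef_pos: [478.7, 47.7, 145.7]
eef_rot: [-1.057, 1.561, 0.072]
wrist_force: [0.0, -0.2, -0.5]
finger_gap: 23.4
```

jog_arm:
  moves:
    - [[0,0,0,0,0,0],[0,0,0,0,0,0],[0,0,0,0,0,0]]

```text
clock: 4.95
eef_pos: [478.7, 47.9, 148.8]
eef_rot: [-1.067, 1.558, 0.063]
wrist_force: [0.6, 0.9, -0.3]
finger_gap: 23.8
```

```bash
cat > lid.py <<'E'
from h import *
from scipy.spatial.transform import Rotation as Ro
s=manip.read_state(); R=Ro.from_euler('xyz',s['eef_rot']).as_matrix()
print(s['eef_pos'],R[:,0].round(4),s['wrist_force'],s['finger_gap'])
for n in('scene','top'):
    i,d=manip.camera(n); W=world(n,d); hsv=cv2.cvtColor(i,cv2.COLOR_BGR2HSV)
    near=(np.hypot(W[...,0]-s['eef_pos'][0],W[...,1]-s['eef_pos'][1])<60)
    b=(cv2.inRange(hsv,(100,120,30),(125,255,255))>0)&near&(W[...,2]>s['eef_pos'][2]-45)&(W[...,2]<s['eef_pos'][2])
    w=W[b]
    A=np.c_[w[:,:2],np.ones(len(w))]; k,*_=np.linalg.lstsq(A,w[:,2],rcond=None)
    print(n,len(w),w.mean(0).round(1),'slope',k[:2].round(3),'mid',((w.max(0)+w.min(0))/2).round(1),np.ptp(w,axis=0).round(1))
    cv2.imwrite(f'pics/l_{n}.png',cv2.resize(i[140:290,150:350],None,fx=4,fy=4,interpolation=cv2.INTER_CUBIC))
E
python3 lid.py; python3 -c "
import cv2;a=cv2.imread('pics/l_scene.png');b=cv2.imread('pics/l_top.png');import numpy as np
cv2.imwrite('pics/l1.png',cv2.resize(np.hstack([a,b]),(800,300),interpolation=cv2.INTER_AREA))"
```

```text
[478.71314776  47.85461529 148.77715181] [ 1.330e-02  8.000e-04 -9.999e-01] [ 0.61614865  0.87121426 -0.30138216] 23.837588362638034
scene 310 [493.4  38.6 124.7] slope [0.005 0.007] mid [482.9  46.5 124.3] [77.6 79.3  7.7]lid.py:11: RuntimeWarning: Mean of empty slice.
  print(n,len(w),w.mean(0).round(1),'slope',k[:2].round(3),'mid',((w.max(0)+w.min(0))/2).round(1),np.ptp(w,axis=0).round(1))
  ret = um.true_divide(
Traceback (most recent call last):
  File "lid.py", line 11, in <module>
    print(n,len(w),w.mean(0).round(1),'slope',k[:2].round(3),'mid',((w.max(0)+w.min(0))/2).round(1),np.ptp(w,axis=0).round(1))
                                                                     ~~~~~^^^
ValueError: zero-size array to reduction operation maximum which has no identity
[ WARN:0@0.054] global loadsave.cpp:275 findDecoder imread_('pics/l_top.png'): can't open/read file: check file path/integrity
Traceback (most recent call last):
ValueError: all the input arrays must have same number of dimensions, but the array at index 0 has 3 dimension(s) and the array at index 1 has 1 dimension(s)
```

Lid held level, about 34 mm below the TCP as expected. I centre it over the tin and go down to just above the rim.

jog_arm:
  moves:
    - [[-8.2,0.6,-10,0,0.55,0],[0,0,-14,0,0,0],[0,0,-12,0,0,0],[0,0,-5,0,0,0],[0,0,0,0,0,0]]

```text
clock: 5.55
eef_pos: [469.5, 48.3, 102.9]
eef_rot: [1.592, 1.569, 2.721]
wrist_force: [0.4, -0.9, -1.3]
finger_gap: 23.9
```

```bash
sed -i "s/for n in('scene','top')/for n in ('scene',)/" lid.py; python3 lid.py
```

```text
[469.46367782  48.27142319 102.88432609] [-1.6e-03  7.0e-04 -1.0e+00] [ 0.38803522 -0.911472   -1.26942671] 23.933531089506058
scene 294 [482.8  39.2  78.9] slope [-0.003 -0.001] mid [473.2  44.3  78.6] [76.2 82.9  6.4]
```

View pics/l_scene.png

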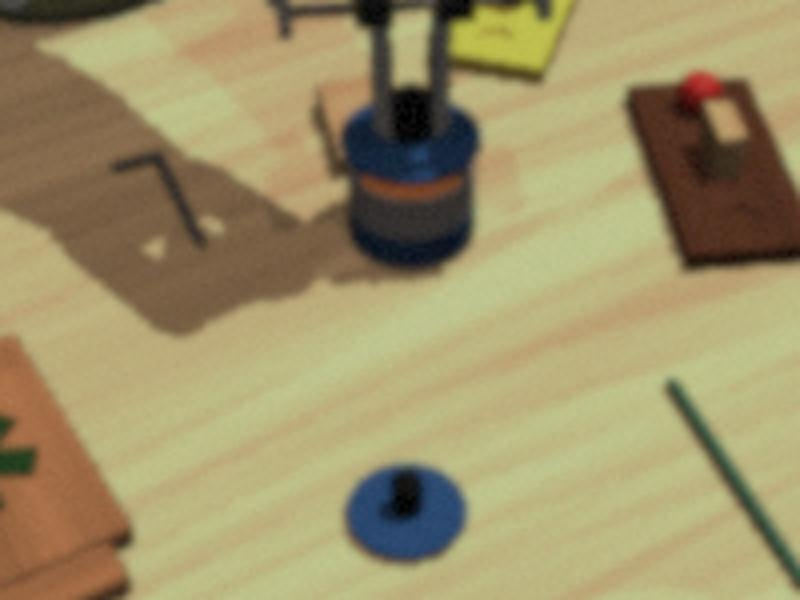

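Lid spans x 345–477 in the crop and the tin 352–472, so they are aligned and level. Lowering gently.

jog_arm:
  moves:
    - [[0.7,0.2,-3,0,0,0],[0,0,-3,0,0,0],[0,0,-3,0,0,0],[0,0,-2,0,0,0],[0,0,0,0,0,0]]

```text
clock: 6.1
eef_pos: [471.0, 48.5, 92.4]
eef_rot: [-0.257, 1.57, 0.872]
wrist_force: [-0.3, -0.1, 0.1]
finger_gap: 23.6
```

jog_arm:
  moves:
    - [[-0.4,0,-2,0,0,0],[0,0,-1.5,0,0,0],[0,0,-1,0,0,0],[0,0,0,0,0,0]]

```text
clock: 6.5
eef_pos: [470.8, 48.5, 87.9]
eef_rot: [-0.602, 1.569, 0.527]
wrist_force: [-0.4, 0.6, 0.5]
finger_gap: 23.5
```

jog_arm:
  moves:
    - [[0,0,-0.7,0,0,0],[0,0,-0.5,0,0,0],[0,0,0,0,0,0]]

```text
clock: 6.8
eef_pos: [470.9, 48.6, 88.0]
eef_rot: [-0.742, 1.569, 0.387]
wrist_force: [-0.8, -0.0, -1.2]
finger_gap: 23.8
```

jog_arm:
  moves:
    - [[0,0,-1.5,0,0,0],[0,0,-0.5,0,0,0],[0,0,0,0,0,0]]

```text
clock: 7.1
eef_pos: [471.2, 48.5, 87.9]
eef_rot: [-0.978, 1.568, 0.151]
wrist_force: [-0.2, 0.1, -1.2]
finger_gap: 23.7
```

```bash
python3 lid.py
```

```text
[471.21100108  48.49948529  87.91289067] [ 3.1e-03  5.0e-04 -1.0e+00] [-0.17190396  0.06709734 -1.18689226] 23.66938990876633
scene 322 [486.1  38.3  63.9] slope [-0.006  0.004] mid [475.8  44.5  61.5] [79.2 83.5 11.4]
```

Disc top at z 63.9 (seated is 64) and level. Releasing.

jog_arm:
  moves:
    - [[0,0,0,0,0,0],[0,0,0,0,0,0],[0,0,0,0,0,0],[0,0,0,0,0,0],[0,0,0,0,0,0]]
  gripper: 1

```text
clock: 7.65
eef_pos: [471.3, 48.5, 87.4]
eef_rot: [-0.959, 1.568, 0.17]
wrist_force: [0.6, -0.6, 0.3]
finger_gap: 60.1
```

jog_arm:
  moves:
    - [[0,0,0,0,0,0],[0,0,20,0,0,0],[0,0,30,0,0,0],[0,0,40,0,0,0],[0,0,0,0,0,0]]

```text
clock: 8.15
eef_pos: [470.4, 48.5, 179.7]
eef_rot: [-0.166, 1.57, 0.964]
wrist_force: [-0.2, -0.2, -0.6]
finger_gap: 94.1
```

jog_arm:
  moves:
    - [[8,25,0,0,0,0],[12,40,0,0,0,0],[12,40,0,0,0,0],[12,40,0,0,0,0],[12,40,0,0,0,0]]

```text
clock: 8.65
eef_pos: [527.2, 236.2, 178.9]
eef_rot: [-1.197, 1.569, -0.075]
wrist_force: [1.5, 0.5, -0.0]
finger_gap: 94.0
```

jog_arm:
  moves:
    - [[0,0,0,0,0,0],[0,0,0,0,0,0]]

```text
clock: 8.85
eef_pos: [526.9, 240.1, 176.5]
eef_rot: [-2.781, 1.57, -1.654]
wrist_force: [0.2, -0.2, 0.0]
finger_gap: 94.0
```

```bash
python3 - <<'E'
from h import *
from scipy.spatial.transform import Rotation as Ro
s=manip.read_state(); R=Ro.from_euler('xyz',s['eef_rot']).as_matrix()
print(s['eef_pos'],R.round(4),s['joints'],s['finger_gap'])
for n,(r,c) in {'scene':((140,290),(190,390)),'top':((130,280),(110,310))}.items():
    i,d=manip.camera(n); W=world(n,d); hsv=cv2.cvtColor(i,cv2.COLOR_BGR2HSV)
    b=(cv2.inRange(hsv,(100,120,30),(125,255,255))>0)&(np.hypot(W[...,0]-470,W[...,1]-48)<60)&(W[...,2]>52)&(W[...,2]<75)
    w=W[b]
    if len(w)>10: 
        k=np.linalg.lstsq(np.c_[w[:,:2],np.ones(len(w))],w[:,2],rcond=None)[0]
        print(n,len(w),'mid',((w.max(0)+w.min(0))/2).round(1),w.mean(0),'slope',k.round(4))
    cv2.imwrite(f'pics/r_{n}.png',cv2.resize(i[slice(*r),slice(*c)],(400,300),interpolation=cv2.INTER_CUBIC))
cv2.imwrite('pics/r.png',np.hstack([cv2.imread(f'pics/r_{n}.png') for n in('scene','top')]))
E
```

```text
[526.92453194 240.11113309 176.50761329] [[-0.000e+00 -9.031e-01  4.295e-01]
 [-6.000e-04  4.295e-01  9.031e-01]
 [-1.000e+00 -2.000e-04 -5.000e-04]] [ 3.64550213e-01  4.05825859e-01  1.49277723e+00 -5.53555822e-04
  1.24324123e+00 -7.62120531e-01] 94.02868041438052
scene 437 mid [473.3  45.3  63.1] [479.63920835  41.81284659  63.72462467] slope [-4.60000e-03  2.00000e-03  6.58664e+01]
top 1079 mid [471.6  48.8  67. ] [471.5158391   48.53113855  63.91068425] slope [6.00000e-04 4.20000e-03 6.34058e+01]
```

View pics/r.png

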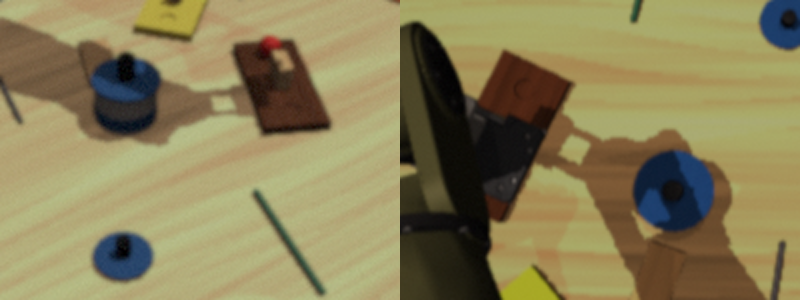

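Lid seated (z 63.9, slope <0.005 rad, ~1.5 mm off) and free; the tray and ball are undisturbed. Going down over the grip.

jog_arm:
  moves:
    - [[8,18,-10,0,0,0],[0,0,-25,0,0,0],[0,0,-25,0,0,0],[0,0,-15,0,0,0],[0,0,0,0,0,0]]

```text
clock: 9.45
eef_pos: [535.6, 251.8, 101.0]
eef_rot: [-1.057, 1.568, 0.062]
wrist_force: [0.3, -0.2, 0.6]
finger_gap: 94.3
```

jog_arm:
  moves:
    - [[-0.5,6,-10,0,0,0],[0,0,-15,0,0,0],[0,0,-15,0,0,0],[0,0,-10,0,0,0],[0,0,0,0,0,0]]

```text
clock: 9.95
eef_pos: [535.7, 256.9, 49.0]
eef_rot: [-0.917, 1.566, 0.199]
wrist_force: [-0.5, -1.2, -0.4]
finger_gap: 93.8
```

```bash
python3 - <<'E'
from h import *
from scipy.spatial.transform import Rotation as Ro
s=manip.read_state(); R=Ro.from_euler('xyz',s['eef_rot']).as_matrix()
print(s['eef_pos'],R[:,0].round(4))
i,d=manip.camera('scene'); cv2.imwrite('pics/s2.png',cv2.resize(i[130:230,260:400],None,fx=5,fy=5,interpolation=cv2.INTER_CUBIC))
E
```

```text
[535.74481992 256.85118655  49.00732036] [ 0.0052  0.001  -1.    ]
```

View pics/s2.png

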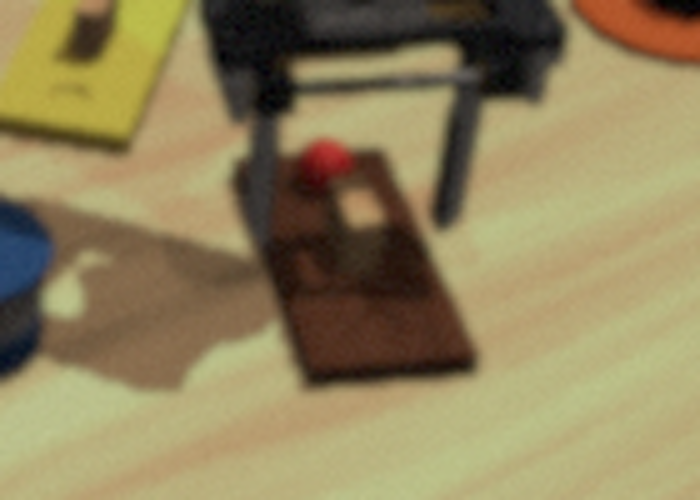

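The grip (crop ~(355,230)) sits midway between the fingers, with the ball (325,165) well clear. Next I lower the last bit and close.

jog_arm:
  moves:
    - [[-0.6,1,-6,0,0.3,0],[0,0,-4,0,0,0],[0,0,0,0,0,0]]

```text
clock: 10.3
eef_pos: [535.9, 258.3, 39.9]
eef_rot: [-0.251, 1.568, 0.865]
wrist_force: [-0.9, 0.4, 0.3]
finger_gap: 93.8
```

jog_arm:
  moves:
    - [[0,0,0,0,0,0],[0,0,0,0,0,0],[0,0,0,0,0,0],[0,0,0,0,0,0],[0,0,0,0,0,0]]
  gripper: -1
  squeeze: 20

```text
clock: 10.8
eef_pos: [536.4, 258.5, 40.8]
eef_rot: [-0.435, 1.567, 0.682]
wrist_force: [-0.9, 0.2, 0.5]
finger_gap: 57.4
```

jog_arm:
  moves:
    - [[0,0,0,0,0,0],[0,0,0,0,0,0],[0,0,0,0,0,0],[0,0,0,0,0,0],[0,0,0,0,0,0]]

```text
clock: 11.3
eef_pos: [536.4, 258.5, 41.0]
eef_rot: [-0.465, 1.567, 0.651]
wrist_force: [0.9, -1.4, 0.9]
finger_gap: 19.8
```

jog_arm:
  moves:
    - [[0,0,0,0,0,0],[0,0,0,0,0,0],[0,0,0,0,0,0]]
  squeeze: 45

```text
clock: 11.6
eef_pos: [536.5, 258.5, 41.0]
eef_rot: [-0.49, 1.567, 0.627]
wrist_force: [-0.1, 0.3, 1.0]
finger_gap: 19.7
```

jog_arm:
  moves:
    - [[0,0,2,0,0,0],[0,0,4,0,0,0],[0,0,7,0,0,0],[0,0,10,0,0,0],[0,0,12,0,0,0]]

```text
clock: 12.1
eef_pos: [535.4, 258.1, 76.8]
eef_rot: [0.35, 1.569, 1.467]
wrist_force: [0.3, 0.3, -1.3]
finger_gap: 19.7
```

jog_arm:
  moves:
    - [[0,0,12,0,0,0],[0,0,10,0,0,0],[0,0,7,0,0,0],[0,0,3,0,0,0],[0,0,0,0,0,0]]

```text
clock: 12.6
eef_pos: [536.4, 258.5, 115.2]
eef_rot: [-0.526, 1.565, 0.591]
wrist_force: [0.4, -0.6, -1.3]
finger_gap: 19.6
```

```bash
cat > tray.py <<'E'
from h import *
from scipy.spatial.transform import Rotation as Ro
s=manip.read_state(); R=Ro.from_euler('xyz',s['eef_rot']).as_matrix(); e=s['eef_pos']
print(s['clock'],e.round(1),R[:,0].round(4),s['wrist_force'].round(1),s['finger_gap'],s['joints'].round(2))
i,d=manip.camera('scene'); W=world('scene',d); hsv=cv2.cvtColor(i,cv2.COLOR_BGR2HSV)
zt=e[2]-41+14
red=((cv2.inRange(hsv,(0,150,60),(6,255,255))|cv2.inRange(hsv,(174,150,60),(180,255,255)))>0)&(np.linalg.norm(W-e,axis=-1)<150)
v,u=np.nonzero(red); print('ball px',u.mean(),v.mean(),len(u),'world',(W[red].mean(0)).round(1))
m=(np.abs(W[...,2]-zt)<12)&(np.hypot(W[...,0]-e[0],W[...,1]-e[1])<110)&(hsv[...,2]<130)&~red
w=W[m]; k=np.linalg.lstsq(np.c_[w[:,:2],np.ones(len(w))],w[:,2],rcond=None)[0]
for _ in range(3):
    r=np.abs(w[:,2]-np.c_[w[:,:2],np.ones(len(w))]@k); q=w[r<3]; k=np.linalg.lstsq(np.c_[q[:,:2],np.ones(len(q))],q[:,2],rcond=None)[0]
print('tray plane',k[:2].round(4),len(q),'z',q[:,2].mean(),'expected',zt,'bbox mid',((q.max(0)+q.min(0))/2).round(1))
import sys
p,RR,t=cam('scene'); c=RR@e+t; cu,cv_=int(p['fx']*c[0]/c[2]+p['cx']),int(p['fy']*c[1]/c[2]+p['cy'])
y0=max(0,min(384-150,cv_-75)); x0=max(0,min(512-200,cu-100))
cv2.imwrite(sys.argv[1],cv2.resize(i[y0:y0+150,x0:x0+200],None,fx=3.5,fy=3.5,interpolation=cv2.INTER_CUBIC))
E
python3 tray.py pics/t1.png
```

```text
12.6 [536.4 258.5 115.2] [ 0.0047  0.0032 -1.    ] [ 0.4 -0.6 -1.3] 19.620676989957467 [ 0.39  0.5   1.5   0.    1.13 -0.73]
ball px 324.3 139.9 20 world [487.1 266.2 114.8]
tray plane [0.0013 0.0035] 1060 z 88.1324781086328 expected 88.22623583191269 bbox mid [534.9 254.2  88. ]
```

View pics/t1.png

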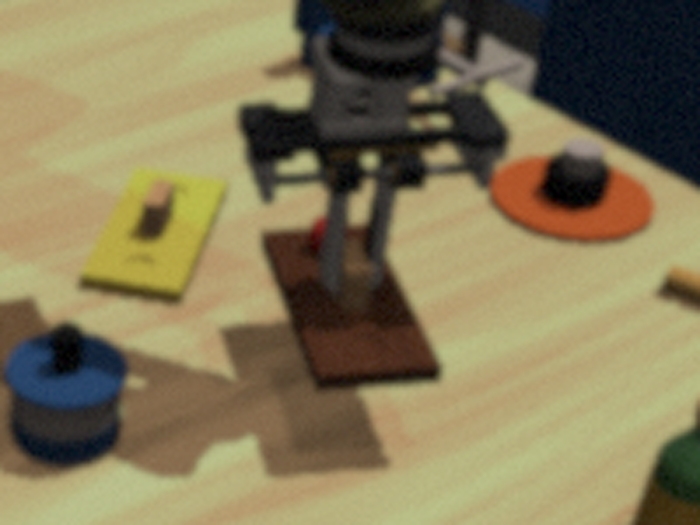

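Tray at 74 mm and level (slope 0.004), ball in its pocket behind the fingers (crop (320,235)). I raise it above the knob height before carrying it across.

jog_arm:
  moves:
    - [[0,0,3,0,0,0],[0,0,7,0,0,0],[0,0,11,0,0,0],[0,0,14,0,0,0],[0,0,14,0,0,0]]

```text
clock: 13.15
eef_pos: [535.2, 258.0, 164.8]
eef_rot: [0.737, 1.57, 1.854]
wrist_force: [-0.4, -0.4, -0.7]
finger_gap: 19.9
```

jog_arm:
  moves:
    - [[0,0,12,0,0,0],[0,0,9,0,0,0],[0,0,5,0,0,0],[0,0,2,0,0,0],[0,0,0,0,0,0]]

```text
clock: 13.65
eef_pos: [535.9, 258.3, 198.8]
eef_rot: [-0.494, 1.566, 0.623]
wrist_force: [-0.1, -0.1, -1.8]
finger_gap: 19.8
```

jog_arm:
  moves:
    - [[0,-2,0,0,0,0],[0,-5,0,0,0,0],[0,-8,0,0,0,0],[0,-11,0,0,0,0],[0,-14,0,0,0,0]]

```text
clock: 14.15
eef_pos: [535.1, 216.0, 196.7]
eef_rot: [-0.095, 1.569, 1.024]
wrist_force: [-0.1, 0.1, -1.3]
finger_gap: 19.6
```

jog_arm:
  moves:
    - [[0,-16,0,0,0,0],[0,-18,0,0,0,0],[0,-18,0,0,0,0],[0,-18,0,0,0,0],[0,-18,0,0,0,0]]

```text
clock: 14.65
eef_pos: [534.4, 119.2, 196.9]
eef_rot: [-0.303, 1.569, 0.814]
wrist_force: [0.0, -0.3, -1.8]
finger_gap: 19.6
```

jog_arm:
  moves:
    - [[0,-18,0,0,0,0],[0,-19,0,0,0,0],[0,-20,0,0,0,0],[0,-20,0,0,0,0],[0,-20,0,0,0,0]]

```text
clock: 15.15
eef_pos: [532.8, 12.3, 197.4]
eef_rot: [-0.717, 1.568, 0.396]
wrist_force: [0.2, -0.1, -1.2]
finger_gap: 19.9
```

jog_arm:
  moves:
    - [[0,-20,0,0,0,0],[0,-20,0,0,0,0],[0,-20,0,0,0,0],[0,-20,0,0,0,0],[0,-20,0,0,0,0]]

```text
clock: 15.65
eef_pos: [529.8, -97.5, 198.1]
eef_rot: [-0.993, 1.567, 0.117]
wrist_force: [0.3, -0.7, -2.0]
finger_gap: 19.4
```

jog_arm:
  moves:
    - [[-1,-20,0,0,0,0],[-1,-19,0,0,0,0],[-1,-18,0,0,0,0],[-1,-16,0,0,0,0],[-1,-14,0,0,0,0]]

```text
clock: 16.15
eef_pos: [520.8, -194.1, 198.6]
eef_rot: [-1.191, 1.567, -0.085]
wrist_force: [0.6, 0.2, -1.5]
finger_gap: 19.6
```

jog_arm:
  moves:
    - [[-1,-12,0,0,0,0],[0,-9,0,0,0,0],[0,-6,0,0,0,0],[0,-3,0,0,0,0],[0,0,0,0,0,0]]

```text
clock: 16.65
eef_pos: [518.6, -228.4, 198.6]
eef_rot: [-1.181, 1.567, -0.078]
wrist_force: [0.5, 0.8, -1.5]
finger_gap: 20.1
```

Remaining: about +7, -57, -40.

jog_arm:
  moves:
    - [[1,-3,-2,0,0,0],[2,-8,-5,0,0,0],[2,-12,-8,0,0,0],[2,-14,-9,0,0,0],[0,-11,-7,0,0,0]]

```text
clock: 17.15
eef_pos: [526.9, -278.3, 165.6]
eef_rot: [-1.242, 1.566, -0.136]
wrist_force: [0.6, 0.3, -2.0]
finger_gap: 19.8
```

jog_arm:
  moves:
    - [[0,-7,-5,0,0,0],[0,-4,-3,0,0,0],[0,0,0,0,0,0],[0,0,0,0,0,0]]

```text
clock: 17.55
eef_pos: [525.9, -292.1, 154.5]
eef_rot: [-0.688, 1.568, 0.416]
wrist_force: [1.0, 0.2, -1.6]
finger_gap: 20.1
```

```bash
python3 tray.py pics/t2.png
```

```text
17.55 [ 525.9 -292.1  154.5] [ 0.0024  0.001  -1.    ] [ 1.   0.2 -1.6] 20.070984173658697 [-0.57  0.47  1.45  0.    1.22 -1.67]
ball px 129.1818181818182 197.6818181818182 44 world [ 474.7 -265.4  145.6]
tray plane [-0.0004  0.0016] 2134 z 127.09031994787645 expected 127.48847217450262 bbox mid [ 525.6 -293.1  127.1]
```

View pics/t2.png

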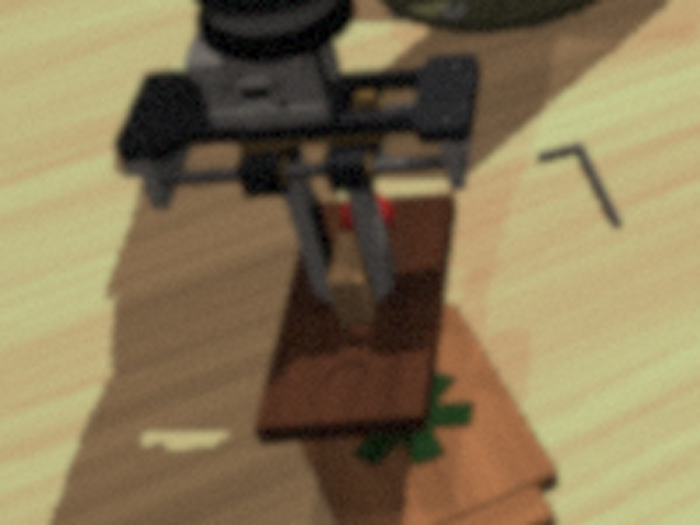

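jog_arm:
  moves:
    - [[0,3,1,0,0,0],[0,3,2,0,0,0],[0,1,1,0,0,0],[0,0,0,0,0,0],[0,0,0,0,0,0]]

```text
clock: 18.1
eef_pos: [526.6, -283.3, 160.5]
eef_rot: [-1.131, 1.566, -0.025]
wrist_force: [1.0, 0.5, -2.2]
finger_gap: 19.5
```

jog_arm:
  moves:
    - [[0,0,0,0,0,0],[0,0,0,0,0,0],[0,0,0,0,0,0],[0,0,0,0,0,0],[0,0,0,0,0,0]]

```text
clock: 18.6
eef_pos: [526.5, -283.4, 160.3]
eef_rot: [-1.115, 1.567, -0.009]
wrist_force: [0.2, 0.7, -1.8]
finger_gap: 19.6
```

```bash
python3 tray.py pics/t3.png; python3 - <<'E'
from h import *
i,d=manip.camera('top'); W=world('top',d); hsv=cv2.cvtColor(i,cv2.COLOR_BGR2HSV)
b=(cv2.inRange(hsv,(100,120,30),(125,255,255))>0)&(np.hypot(W[...,0]-470,W[...,1]-48)<60)&(W[...,2]>52)&(W[...,2]<75); w=W[b]
print('lid',w.mean(0).round(1),np.linalg.lstsq(np.c_[w[:,:2],np.ones(len(w))],w[:,2],rcond=None)[0].round(4))
print(manip.read_state()['qd'].round(3))
E
```

```text
18.6 [ 526.5 -283.4  160.3] [ 0.0043 -0.     -1.    ] [ 0.2  0.7 -1.8] 19.551666198882458 [-0.56  0.46  1.45  0.    1.22 -1.66]
ball px 131.52083333333334 194.45833333333334 48 world [ 476.6 -259.3  153.3]
tray plane [0.0008 0.0007] 2101 z 132.95439881390558 expected 133.3369883425378 bbox mid [ 528.  -284.1  132.9]
lid [471.4  48.5  63.8] [-6.00000e-04 -2.80000e-03  6.42201e+01]
[ 0.001  0.001  0.    -0.001 -0.001 -0.002]
```

Everything checks out, so I hand it in.

```bash
python3 -c "
from cell import manip
print(manip.sign_off())"
```

```text
the job is handed in; nothing more can be done
None
```

I set the larger blue lid on the wax tin and let go of it. I then lifted the dark tray by its grip, with the ball in its pocket, and carried it over the knob height to the oak board. I handed the job in at about 18.7 s of the 67 s, still holding the tray; sign-off reports no verdict.

Last checks before hand-in:
- **Lid:** the top of its disc is at 63.8 mm (64 mm is fully home), level within 0.003 rad. It is about 1.5 mm off the tin's centre as I measured it at the start.
- **Tray:** it is level within about 0.005 rad and still, with its centre within about 4 mm of the leaf in plan. Its underside is about 101 mm above the board.
- **Ball:** it is still seen at the pocket end, partly hidden behind a finger, so I could not measure its centre closely.
- **Bystanders:** I did not measure the pencil, pliers, hex key or offcut again at the end. The arm never went near enough to touch them.

No check failed or disagreed.

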